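Close the open slide box

TASK

One of the three blue slide boxes in the plywood tray has lost its lid, which has been pushed half under the small pine riser. Draw the lid out by its free end, put it down flat on the table clear of the riser, then take it by its handle and lower it squarely onto the open box so that it sits fully down. Do not drop it, and leave everything else where it stands.

Things in the scene. Friction and masses are not known exactly. Their poses are not given: they have to be found in the camera images.
- lid_mid (a point): Loose lid, 0.12 to 0.24 kg: blue board 200 (x) x 64 (y) x 10 mm, below it a bare-wood plug 182 x 46 x 9 mm that fits inside the box mouth, on top a black handle. Total height 53 mm. It lies right way up on its plug on the table. This point is its centre, 26.5 mm above its underside, 7.5 mm above the board's top; x along its length, z up. Either way round fits the box.
- lid_handle (a point): Middle of the bar of the lid's black bow handle: 54 long (lid x) x 14 wide (lid y), bar 14 mm thick, its top 34 mm and its underside 20 mm above the board, on a post at each end. This point is 46 mm above the lid's underside. At the start the handle is under the riser's board, out of reach.
- lid_end (a point): Middle of the lid's free end (the lid's -x end), half-way up the board's edge, 14 mm above the lid's underside, 100 mm from its centre. At the start about 65 to 77 mm of the board stick out from under the riser here.
- mouth (a point): Open slide box: blue, 200 (x) x 64 (y) x 70 mm high, mouth 188 x 52 mm (3 mm play all round for the lid's plug), white framed slides inside stopping 14 mm below the rim, 0.44 to 0.66 kg, loose in its tray compartment with 2 to 3 mm play. Point: centre of its mouth at rim height; x along its length, z up. Lid on: board rests on the rim, edges flush, lid_mid 17.5 mm above this point.
- tray: Fixed plywood tray 218 (x) x 224 (y) x 40 mm high, floor at 6 mm, three compartments side by side along y, 72 mm apart, each holding one slide box lengthwise along x. Origin: centre of its underside. Only 8 mm lies between neighbouring boxes, no room for fingers. The open box may be in any of the three.
- riser_edge (a point): Fixed pine riser, a low shelf 230 wide (y) x 170 deep (x); board's underside 66 mm and top 80 mm above the table, on two side panels (194 mm clear between them); small books lying on top up to 100 mm above the table. Point: on the table under the middle of the board's front edge; x points in under the board, away from the lid's free end.
- closed_a: Closed slide box with its own lid on, same size as the open one, handle top 120 mm above the table as it stands in the tray; leave alone. Origin at the centre of its underside.
- closed_b: Another closed slide box, as closed_a; leave alone.
- pen_cup: White cup with pens, 66 mm wide, 145 mm high with the pens; leave alone. Origin at the centre of its underside.
- bowl: Black bowl, 136 mm wide, 45 mm high; leave alone. Origin at the centre of its underside.
- cassettes: Pile of three cassettes in cases, 109 x 69 x 51 mm; leave alone. Origin at the centre of its underside.
- paperbacks: Pile of three paperbacks, 180 x 115 x 63 mm; leave alone. Origin at the centre of its underside.
- viewer: Dark grey desk slide viewer, 110 x 100 x 98 mm; leave alone. Origin at the centre of its underside.
Not all that is in view belongs to the job. Leave any orange or pink look-alike of the part that bears mouth alone.

How it is judged:
By the outcome, as a careful person would: the job done as asked, in the order asked, and still so for the second after the job is handed in, with the robot touching nothing.
It also fails if it takes over 48 s, if anything falls off the work surface, if the arm or the gripper's body presses on something with over 40 N, if the wrist force passes 120 N, or if a joint passes its speed limit or range.

ROBOT

A 6-joint arm with a two-finger parallel gripper is mounted at the origin on the work surface. World frame = base frame: x ahead of the robot, y to its left, z up, the work surface at z = 0. Lengths are in m, angles in rad, forces in N, time in s.
With the tool pointing down it reaches from about 0.225 to 0.875 m from the base axis. Payload 3.4 kg.
Tool frame: the origin (TCP) lies between the finger pads; the fingertips stand 17 mm ahead of it and the grasp point (between the pads) lies 2 mm behind it; y points along the fingers, z is the direction in which the jaws open and shut, and the axes are right-handed (so a half turn about y gives the same grasp; the last joint's range is limited). The gripper opens to 85 mm and grips with 20 to 120 N. Pads are 22 mm wide; open, the fingers measure 114 mm over their backs; the gripper's body (76 mm by 85 mm) begins 54 mm behind the grasp point. The pads swing forward as they close: fully open they stand 13 mm farther back than shut.
Start: joints at [1.206, 0.276, 1.505, -0, 1.361, -0.121], TCP at [0.139, 0.558, 0.248] pointing down, gripper open.
Joint ranges: [-2.89, 2.89], [-0.75, 2.08], [0.22, 2.7], [-1.18, 4.32], [0.11, 2.71], [-2.7, 2.7]. Speed limits (rad/s): [2.57, 2.57, 3.14, 3.14, 3.14, 3.14].

INTERFACE

Orientations are given as a unit quaternion [w, x, y, z].
In Python, from rig import manip, get_image, camera_model, sign_off, spot_in, silhouettes, spot_point gives the robot as it stands.
- The arm moves only by the tool jog_arm, never from a script. Its argument "targets" is a list of rows, each a list of 3 entries, a list of its own where there are three numbers: the finger opening in m, from 0 to 0.0854, then the shift along the world's x, y, z in m, then the turn about the world's z in rad. In form: [[claw, [x, y, z], spin], ...]. A call has 1 to 10 rows; each row shifts and turns the commanded pose from where the row before left it; what a row does not reach is not made up. A row lasts 1/8 s, in which the tool goes at most 62.5 mm and 10.7 degrees, less where a joint would pass 70% of its speed; a pose out of reach is approached as far as the arm can. A call with a gripper value outside its range is refused whole. The fingers move at their own pace and stop on an object; "force" is the grip in N (left out, the last holds). Time passes only in rows, so rows that do not move let the fingers close. It gives the time, the measured TCP pose, the force and the opening at its end, in the units of the state.
- manip.get_state(): the state, without advancing time (a new reading comes with each control period).
- get_image(name): name is "side" or "top" or "wrist"; returns (picture, depth): 384x512x3 uint8, red, green, blue; 384x512 float32, m along the optical axis (not along the pixel's ray), 0 where there is no reading.
- camera_model(name): a dict with "mtx" (3x3 intrinsics, pixels), "distortion" ([k1, k2, p1, p2, k3] as OpenCV has them; the pictures are not rectified), "world_from_camera" (4x4, takes a point from camera to world coordinates). Camera axes: x right, y up, looking along -z (the intrinsics and any distortion apply to the point x, -y, -z); pixel columns grow to the right and rows downward; lengths in m; the calibration is good to about 2 mm. A picture is of the moment at which its call begins: read the wrist's pose just before it. camera_model takes no time and is no camera call; for the wrist camera it gives the pose at the moment of the call.
- sign_off(): hands the job in, once; it reports no verdict.
Trained networks look in the newest picture that a camera, given by its name, has taken for a name from the list of things; names that differ only in an ending like _2 or _b are one class to them, and where a whole thing is asked for, a point or a joint stands for the part that bears it (a point fixed in the world has none). Each returns a list of dicts, best first, with "score" (0 to 1); they miss things now and then, are a little off and sometimes report something else, mostly with a low value. They report only what shows in the picture. A call takes as long as a camera call. They do not tell look-alikes from the thing itself.
- spot_in(name, camera): "position" ([column, row] in pixels, amid what is visible of it).
- silhouettes(name, camera): "mask" (384x512 bool, what is visible of it) and "position" ([column, row] in pixels, amid what is visible of it).
- spot_point(name, camera): "position" ([column, row] in pixels: a listed point, or the origin of a listed thing).
The state is a dict: "clock": time; "qpos": joint angles; "qd": joint speeds; "effort": joint torques, N m; "position": TCP position; "ee_rot": TCP orientation; "contact_force": force on the tool from outside, world axes, zero at the start; "moment": the same for the moment, N m; "width": finger opening in m.
Only numpy, scipy, OpenCV 4.12 (cv2) and the standard library are available. Lean on these libraries where they do the work, as an engineer would, in place of code of your own. Each camera call takes 0.05 s, during which the arm holds its last target.

## Working session

There is one attempt and no reset: what is moved stays moved. The work goes in short steps, Python scripts to look and compute and a tool call to move; the robot and the scene stay as the last step left them, time stands still between calls to the robot, and variables do not carry over. Pictures are saved under pics/ and viewed, and the job is handed in when it is done.

Besides the shell and the picture viewer there is one more tool, called after "Emit:" by a JSON object that holds its "name" and its "arguments". jog_arm: Moves the arm, as the interface text tells. Its arguments: {"type":"object","properties":{"targets":{"type":"array","items":{"type":"array"}},"force":{"type":"number"}},"required":["targets"]}

```bash
ls; mkdir -p pics
cat > h.py <<'E'
import numpy as np,cv2
from rig import *
def save(cam,n):
    m=camera_model(cam); p,d=get_image(cam); cv2.imwrite(f'pics/{n}.png',p[:,:,::-1]); np.savez(f'pics/{n}.npz',p=p,d=d,W=m['world_from_camera'],K=m['mtx'],D=np.array(m['distortion'],float)); return p,d,m
def rays(m,uv):
    uv=np.array(uv,float).reshape(-1,1,2)
    n=cv2.undistortPoints(uv,np.array(m['mtx'],float),np.array(m['distortion'],float)).reshape(-1,2)
    return np.c_[n[:,0],-n[:,1],-np.ones(len(n))]
def at_z(m,uv,z):
    W=np.array(m['world_from_camera']);r=rays(m,uv)@W[:3,:3].T;o=W[:3,3]
    return o+r*((z-o[2])/r[:,2])[:,None]
def at_d(m,uv,d):
    W=np.array(m['world_from_camera']);r=rays(m,uv)*np.array(d).reshape(-1,1)
    return r@W[:3,:3].T+W[:3,3]
def cloud(m,d):
    v,u=np.mgrid[0:384,0:512]; P=at_d(m,np.c_[u.ravel(),v.ravel()],d.ravel()).reshape(384,512,3); P[d<=0]=np.nan; return P
E
python3 - <<'E'
from h import *
for c in ['top','side']:
    p,d,m=save(c,c+'0'); print(c,np.round(m['world_from_camera'],3).tolist())
    P=cloud(m,d)
    for n in ['lid_mid','lid_end','mouth','tray','riser_edge','closed_a','viewer','bowl','pen_cup','cassettes','paperbacks']:
        r=spot_point(n,c)
        for k in r[:3]:
            u=k['position']; i,j=int(round(u[1])),int(round(u[0]))
            q=P[min(max(i,0),383),min(max(j,0),511)]
            print(n,round(k['score'],2),np.round(u,1),'depthpt',np.round(q,3))
print(manip.get_state())
E
```

```text
pics
top [[-0.02, 0.988, -0.156, 0.287], [-1.0, -0.019, 0.007, 0.003], [0.004, 0.156, 0.988, 1.571], [0.0, 0.0, 0.0, 1.0]]
lid_mid 0.65 [188.3 144.4] depthpt [0.715 0.229 0.083]
lid_end 0.89 [193.5 175.8] depthpt [0.621 0.217 0.025]
lid_end 0.44 [309.1 200.9] depthpt [ 0.521 -0.156  0.082]
mouth 0.76 [355.5 190. ] depthpt [ 0.556 -0.311  0.065]
mouth 0.73 [324.5 274.3] depthpt [ 0.291 -0.199  0.049]
mouth 0.7 [246.3 230.9] depthpt [0.434 0.047 0.031]
closed_a 0.59 [326.9 194.2] depthpt [ 0.542 -0.213  0.086]
closed_a 0.57 [308.8 198.4] depthpt [ 0.529 -0.155  0.088]
viewer 0.58 [407.2 197. ] depthpt [ 0.528 -0.471  0.077]
bowl 0.77 [107.  254.6] depthpt [0.366 0.505 0.01 ]
bowl 0.67 [186.2 144.8] depthpt [0.711 0.236 0.083]
pen_cup 0.62 [258.1 149.5] depthpt [0.686 0.003 0.097]
cassettes 0.8 [395.8 253.7] depthpt [ 0.349 -0.433  0.045]
paperbacks 0.94 [105.7 198.2] depthpt [0.547 0.498 0.058]
paperbacks 0.61 [260.2 146.4] depthpt [ 0.717 -0.004  0.033]
paperbacks 0.18 [396.3 252.6] depthpt [ 0.352 -0.434  0.045]
side [[0.699, 0.535, -0.474, -0.271], [-0.715, 0.526, -0.46, -0.803], [0
[... 1149 characters left out ...]
epthpt [0.525 0.461 0.067]
{'clock': 1.2, 'qpos': array([ 1.20601906e+00,  2.75907267e-01,  1.50491885e+00, -5.66496997e-06,
        1.36069860e+00, -1.20985802e-01]), 'qd': array([-8.80259093e-05,  1.81126620e-03, -3.40238779e-04,  1.72831383e-03,
       -7.05115476e-04, -9.02524003e-04]), 'effort': array([-1.15422943e-03, -4.16684568e+01, -2.46095681e+01,  3.51874451e-04,
        2.71527115e-04,  1.55821180e-06]), 'position': array([0.1388031 , 0.558019  , 0.24831634]), 'ee_rot': array([ 0.70188288, -0.70183719,  0.08597191, -0.08598727]), 'contact_force': array([-0.4985774 ,  0.31797929,  0.28411526]), 'moment': array([-0.00049949,  0.02304447,  0.03207752]), 'width': 0.08562385666126474}
```

Run:
```python
import cv2
a=cv2.imread('pics/top0.png');cv2.imwrite('pics/t.png',cv2.resize(a[110:310,60:460],None,fx=2,fy=2,interpolation=cv2.INTER_CUBIC))
a=cv2.imread('pics/side0.png');cv2.imwrite('pics/s.png',cv2.resize(a[90:340,90:410],None,fx=2.4,fy=2.4,interpolation=cv2.INTER_CUBIC))
```

```text
(no output)
```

View pics/t.png

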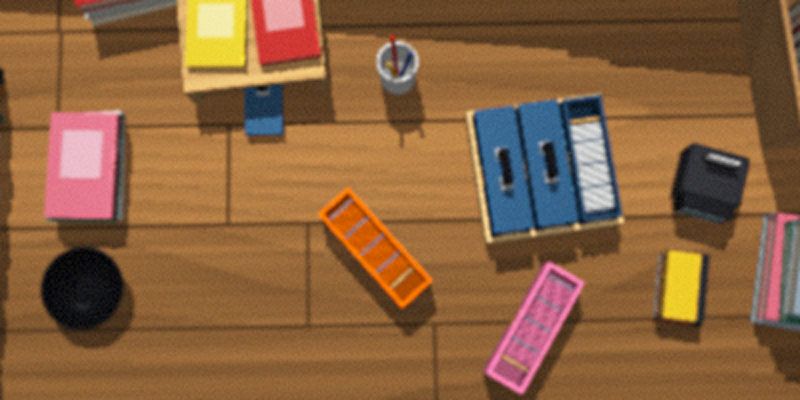

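View pics/s.png

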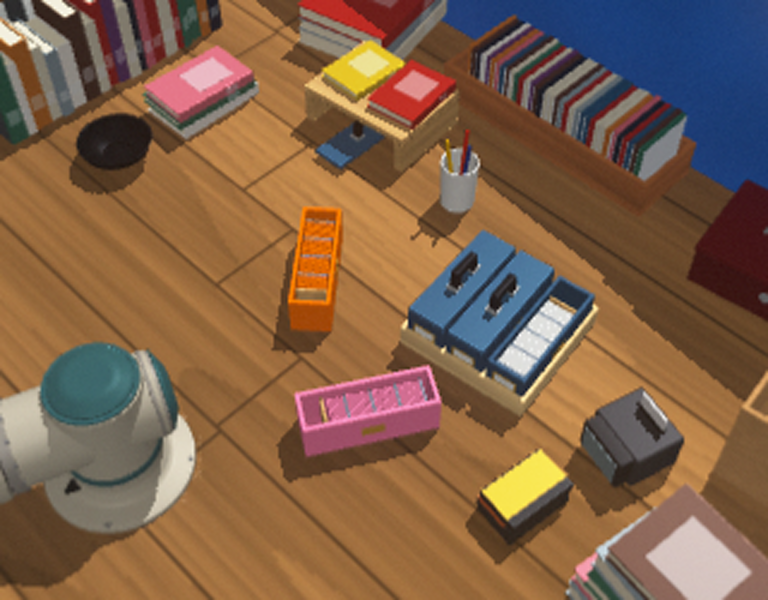

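Run:
```python
from h import *
from scipy.spatial.transform import Rotation as R
from rig import camera_model
for c in ['top','side']:
    z=np.load(f'pics/{c}0.npz'); m=dict(mtx=z['K'],distortion=z['D'],world_from_camera=z['W'])
    P=cloud(m,z['d']);p=z['p'].astype(int)
    blue=(p[...,2]>p[...,0]+40)&(p[...,2]>p[...,1]+15)
    n,l,s,ce=cv2.connectedComponentsWithStats(blue.astype(np.uint8))
    for i in range(1,n):
        if s[i,4]<60: continue
        q=P[l==i]; uv=np.argwhere(l==i)[:,::-1]
        zz=np.nanmedian(q[:,2]); 
        X=at_z(m,uv,0.019 if zz<.04 else 0.086)[:,:2].astype(np.float32)
        print(c,s[i],'z',np.round(np.nanpercentile(q[:,2],[10,50,90]),3),cv2.minAreaRect(X))
q=np.array([0.70188288, -0.70183719,  0.08597191, -0.08598727])
print(R.from_quat(q[[1,2,3,0]]).as_matrix().round(3))
w=camera_model('wrist');print(np.round(w['world_from_camera'],3),w['mtx'],w['distortion'])
```

```text
top [    0     0   512    77 22502] z [-0.604 -0.437 -0.294] ((1.1202799081802368, 0.0029970407485961914), (1.8447518348693848, 0.2967958152294159), 88.96907043457031)
top [183 153  18  24 364] z [0.015 0.019 0.024] ((0.6614974737167358, 0.22673305869102478), (0.07937446981668472, 0.05693323165178299), 0.39858371019363403)
top [ 298  159   72   68 2604] z [0.075 0.085 0.09 ] ((0.5503551363945007, -0.23258541524410248), (0.19931922852993011, 0.20384275913238525), 7.05402946472168)
side [  134     0   378   239 37300] z [-0.296 -0.019  0.32 ] ((1.2143330574035645, 0.3293710947036743), (1.8504174947738647, 1.977178931236267), 44.424068450927734)
side [222 150  15   9  63] z [0.015 0.019 0.023] ((0.6335666179656982, 0.22590741515159607), (0.027912048622965813, 0.06132620945572853), 6.7287917137146)
side [261 186  43  41 587] z [0.083 0.086 0.09 ] ((0.541741669178009, -0.16587869822978973), (0.19837535917758942, 0.06331700086593628), 7.023571968078613)
side [277 195  44  42 639] z [0.082 0.086 0.09 ] ((0.5502803921699524, -0.23609639704227448), (0.19900542497634888, 0.06438147276639938), 7.044399738311768)
side [294 205  43  44 194] z [0.072 0.076 0.08 ] ((0.5533718466758728, -0.3113977611064911), (0.19706743955612183, 0.06464406102895737), 7.267836093902588)
[[ 0.97   0.     0.241]
 [-0.241  0.     0.97 ]
 [ 0.    -1.     0.   ]]
[[ 0.241 -0.918 -0.314  0.058]
 [ 0.97   0.228  0.078  0.577]
 [-0.    -0.324  0.946  0.373]
 [ 0.     0.     0.     1.   ]] [[274.83631781   0.         257.44467883]
 [  0.         274.83631781 194.42957981]
 [  0.           0.           1.        ]] [-0.01269369  0.          0.          0.          0.        ]
```

Emit:
{"name": "jog_arm", "arguments": {"targets": [[0.085,[0.044,-0.034,0],0.03],[0.085,[0.044,-0.034,0],0.03],[0.085,[0.044,-0.034,0],0.03],[0.085,[0.044,-0.034,0],0.03],[0.085,[0.044,-0.034,0],0.03],[0.085,[0.044,-0.034,0],0.03],[0.085,[0.044,-0.034,0],0.03],[0.085,[0.044,-0.034,0],0.03],[0.085,[0.044,-0.034,0],0],[0.085,[0.044,-0.034,0],0]]}}

```text
clock: 2.45
position: [0.5802, 0.2168, 0.2484]
ee_rot: [0.707, -0.707, 0.001, -0.002]
contact_force: [0.1, 0.2, 0.5]
width: 0.0851
```

Emit:
{"name": "jog_arm", "arguments": {"targets": [[0.085,[0,0,0],0]]}}

```text
clock: 2.58
position: [0.582, 0.2152, 0.2476]
ee_rot: [-0.707, 0.707, -0.003, 0.003]
contact_force: [-0.2, 0.3, 0.1]
width: 0.0851
```

Run:
```python
from h import *
p,d,m=save('wrist','w1')
s=manip.get_state();print(s['clock'],s['position'],s['qd'].round(3))
P=cloud(m,d);np.save('pics/w1P.npy',P)
a=cv2.imread('pics/w1.png');cv2.imwrite('pics/w1b.png',cv2.resize(a,None,fx=1.5,fy=1.5))
r=spot_point('lid_end','wrist');print(r)
```

```text
2.625 [0.57985282 0.2167791  0.24768681] [ 0.043 -0.025  0.032  0.019  0.013  0.004]
[{'position': [266.3, 195.3], 'score': 0.97}]
```

View pics/w1b.png

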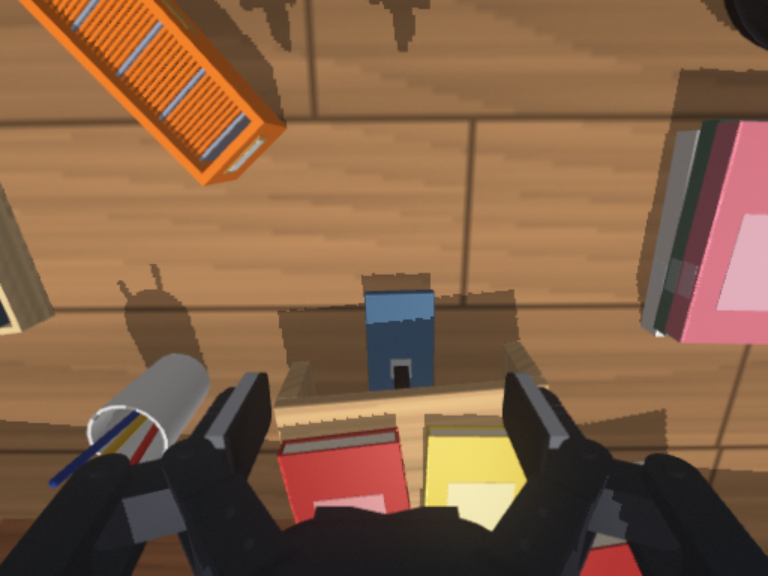

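The wrist picture shows the lid's free end at about (266,195), jutting out of the riser with its handle post visible, and the orange box well off to the side. Now I measure the lid's pose.

Run:
```python
from h import *
z=np.load('pics/w1.npz'); m=dict(mtx=z['K'],distortion=z['D'],world_from_camera=z['W']);p=z['p'].astype(int);P=np.load('pics/w1P.npy')
blue=(p[...,2]>p[...,0]+15)&(p[...,2]>p[...,1]+8); blue[:185]=0;blue[262:]=0;blue[:,:235]=0;blue[:,295:]=0
print(blue.sum(), np.nanpercentile(P[blue][:,2],[5,50,95]).round(4))
L=[];Rr=[]
for r in range(200,255,3):
    c=np.where(blue[r])[0]
    if len(c): L.append((c.min()-.5,r));Rr.append((c.max()+.5,r))
a=at_z(m,L,.019);b=at_z(m,Rr,.019)
for x in (a,b): 
    k=np.polyfit(x[:,0],x[:,1],1);print(k.round(4),np.degrees(np.arctan(k[0])), np.polyval(k,.63))
e=[(c,np.where(blue[:,c])[0].min()-.5) for c in range(247,288,3)]
x=at_z(m,e,.019);k=np.polyfit(x[:,1],x[:,0],1);print('end',x[:,0].round(4),-np.degrees(np.arctan(k[0])),k)
print(at_z(m,[(266.3,195.3)],.014))
# riser edge from depth
q=P[(P[...,2]>.07)&(P[...,2]<.11)&(P[...,1]>.1)&(P[...,1]<.35)&(P[...,0]>.6)]
for y in np.arange(.13,.33,.03):
    s=q[abs(q[:,1]-y)<.008]; print(round(y,2), np.sort(s[:,0])[:3].round(4) if len(s) else None)
# other things near: heights within drag region
t=P[(P[...,2]>.012)&(P[...,0]>.35)&(P[...,0]<.62)&(P[...,1]>.0)&(P[...,1]<.36)]
print('obst',t.min(0) if len(t) else 0,t.max(0) if len(t) else 0)
```

```text
2629 [0.0171 0.0185 0.0197]
[0.0221 0.1804] 1.2632473374867583 0.1942488558749804
[0.0134 0.2489] 0.770407117893554 0.2573422762975808
end [0.6182 0.6183 0.6183 0.6183 0.6184 0.6184 0.6184 0.6185 0.6185 0.6185
 0.6186 0.6186 0.6186 0.6172] 0.11768452695092257 [-0.00205399  0.61881427]
[[0.62277482 0.22613257 0.014     ]]
0.13 [0.6976 0.6977 0.6981]
0.16 [0.695  0.6951 0.6952]
0.19 [0.6922 0.6925 0.6925]
0.22 [0.6895 0.6896 0.6897]
0.25 [0.6869 0.6871 0.6871]
0.28 [0.6843 0.6844 0.6844]
0.31 [0.6819 0.6821 0.6821]
obst [3.91090015e-01 1.14742209e-04 1.20747797e-02] [0.61993838 0.28911969 0.3259422 ]
```

Emit:
{"name": "jog_arm", "arguments": {"targets": [[0.085,[0.026,0.005,-0.03],0],[0.085,[0.026,0.005,-0.04],0],[0.085,[0,0,-0.045],0],[0.085,[0,0,-0.045],0],[0.085,[0,0,-0.03],0.015],[0.085,[0,0,-0.02],0],[0.085,[0,0,0],0]]}}

```text
clock: 3.55
position: [0.6281, 0.2291, 0.0369]
ee_rot: [-0.707, 0.707, 0.003, -0.006]
contact_force: [-0.1, -0.7, 0.1]
width: 0.0849
```

Run:
```python
from h import *
print(manip.get_state()['position'])
p,d,m=save('wrist','w2');save('side','s2')
cv2.imwrite('pics/w2b.png',cv2.resize(cv2.imread('pics/w2.png')[100:],None,fx=1.5,fy=1.5))
```

```text
[0.62814795 0.2291268  0.03689516]
```

View pics/w2b.png

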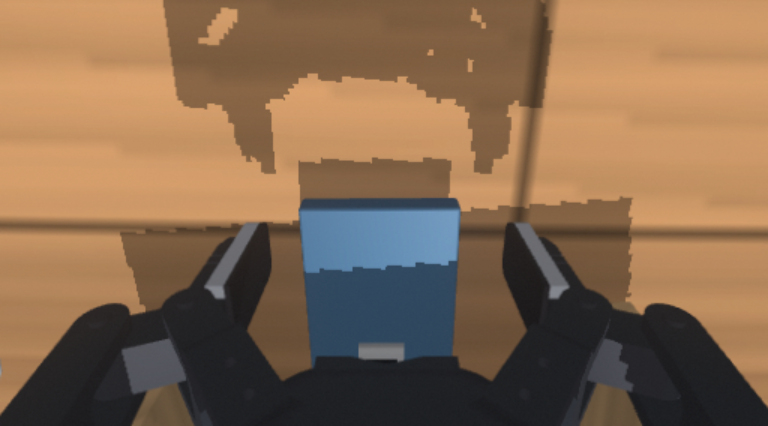

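The picture shows the lid centred between the open fingers (lid edges 301–459, fingers 268/503). I go down and grip.

Emit:
{"name": "jog_arm", "arguments": {"targets": [[0.085,[0.002,0,-0.012],0],[0.085,[0,0,-0.008],0],[0.085,[0,0,0],0]]}}

```text
clock: 4.03
position: [0.6322, 0.2278, 0.0175]
ee_rot: [-0.707, 0.707, 0.003, -0.005]
contact_force: [0.7, -0.1, -0.2]
width: 0.085
```

Emit:
{"name": "jog_arm", "arguments": {"targets": [[0.05,[0,0,0],0],[0.05,[0,0,0],0],[0.05,[0,0,0],0],[0.05,[0,0,0],0],[0.05,[0,0,0],0]], "force": 40}}

```text
clock: 4.65
position: [0.6332, 0.228, 0.0188]
ee_rot: [0.707, -0.707, -0.004, 0.004]
contact_force: [-1.1, -0.1, 3.6]
width: 0.0627
```

Run:
```python
from h import *
p,d,m=save('wrist','w3')
cv2.imwrite('pics/w3b.png',cv2.resize(cv2.imread('pics/w3.png')[100:],None,fx=1.5,fy=1.5))
```

```text
(no output)
```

View pics/w3b.png

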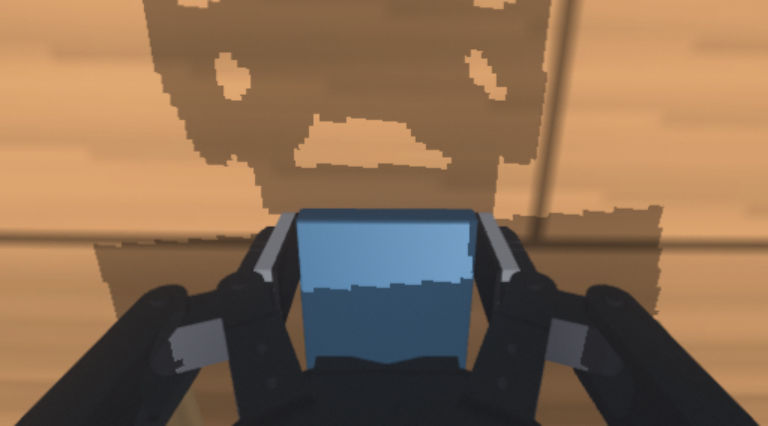

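Emit:
{"name": "jog_arm", "arguments": {"targets": [[0.05,[0,0,0.001],0],[0.05,[-0.01,0,0],0],[0.05,[-0.02,0,0],0],[0.05,[-0.02,0,0],0],[0.05,[-0.025,0,0],0],[0.05,[-0.025,0,0],0],[0.05,[-0.025,0,0],0],[0.05,[-0.025,0,0],0],[0.05,[-0.02,0,0],0],[0.05,[-0.01,0,0],0]]}}

```text
clock: 5.95
position: [0.4507, 0.2278, 0.0191]
ee_rot: [-0.707, 0.707, 0.004, -0.005]
contact_force: [1.4, 0.4, -1.2]
width: 0.0631
```

Run:
```python
from h import *
s=manip.get_state();print(s['position'],s['contact_force'],s['width'])
p,d,m=save('side','s4')
cv2.imwrite('pics/s4b.png',cv2.resize(cv2.imread('pics/s4.png')[90:290,130:350],None,fx=3,fy=3))
```

```text
[0.45072398 0.22782953 0.01910396] [ 1.41801931  0.38368331 -1.15730889] 0.0631364317910378
```

View pics/s4b.png

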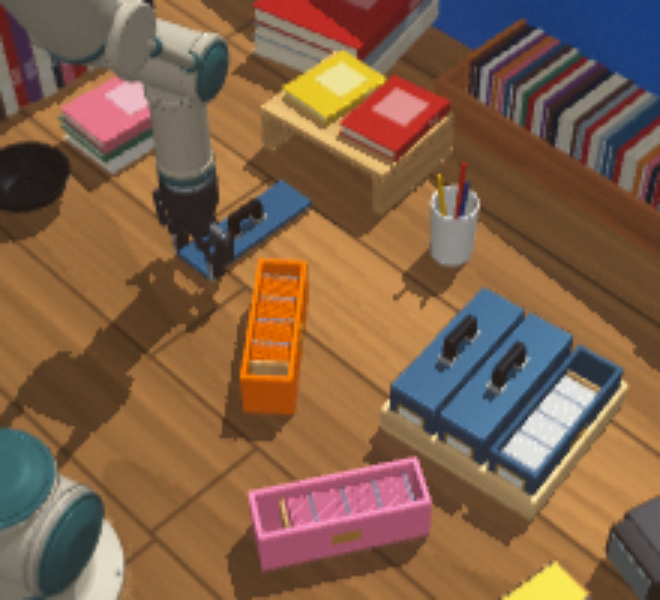

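The lid is fully drawn out, clear of the riser and upright on the table. I release it and back off upward.

Emit:
{"name": "jog_arm", "arguments": {"targets": [[0.05,[0,0,-0.001],0],[0.08,[0,0,0],0],[0.08,[0,0,0],0],[0.08,[0,0,0.0],0],[0.08,[0,0,0.03],0],[0.08,[0,0,0.05],0],[0.08,[0,0,0.05],0],[0.08,[0,0,0.05],0],[0.08,[0,0,0],0]]}}

```text
clock: 7.12
position: [0.4557, 0.2289, 0.2026]
ee_rot: [0.708, -0.706, -0.007, 0.001]
contact_force: [0.2, 0.1, -0.8]
width: 0.08
```

Run:
```python
from h import *
s=manip.get_state();print(s['position'],s['contact_force'],s['width'])
p,d,m=save('wrist','w5');np.save('pics/w5P.npy',cloud(m,d))
print(spot_point('lid_handle','wrist'),spot_point('lid_end','wrist'))
cv2.imwrite('pics/w5b.png',cv2.resize(cv2.imread('pics/w5.png'),None,fx=1.5,fy=1.5))
```

```text
[0.45567493 0.22894434 0.20257446] [ 0.17590704  0.1305898  -0.80389968] 0.08004368161236189
[{'position': [257.1, 247.5], 'score': 0.62}] [{'position': [257.1, 159.4], 'score': 0.87}]
```

View pics/w5b.png

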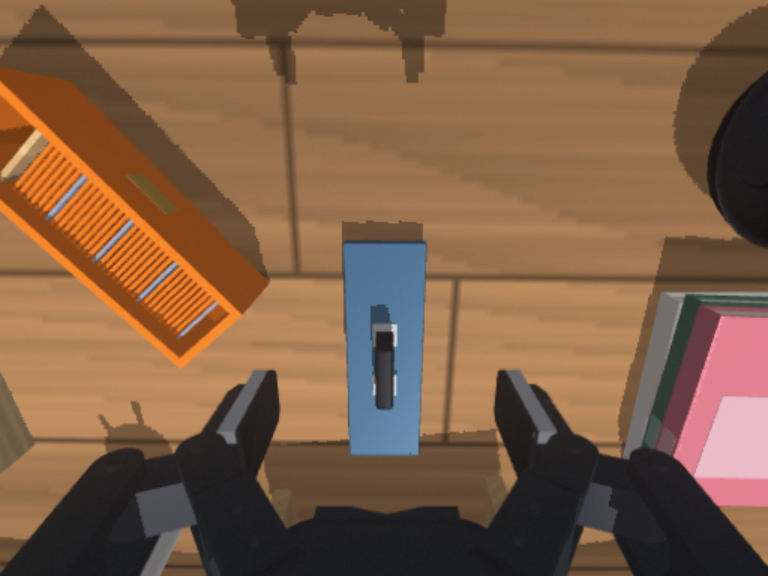

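The picture shows the whole lid lying flat, handle bar at about (257,247) in the original, clear of the riser. Measuring it.

Run:
```python
from h import *
z=np.load('pics/w5.npz'); m=dict(mtx=z['K'],distortion=z['D'],world_from_camera=z['W']);p=z['p'].astype(int);P=np.load('pics/w5P.npy')
blue=(p[...,2]>p[...,0]+15)&(p[...,2]>p[...,1]+8); blue[:155]=0;blue[310:]=0;blue[:,:220]=0;blue[:,295:]=0
bl=cv2.morphologyEx(blue.astype(np.uint8),cv2.MORPH_CLOSE,np.ones((25,25)))
uv=np.argwhere(bl>0)[:,::-1]
print('lid',cv2.minAreaRect(at_z(m,uv,.019)[:,:2].astype(np.float32)),np.nanpercentile(P[blue][:,2],[5,50,95]))
L=[];R=[]
for r in range(170,298,4):
    c=np.where(bl[r])[0];L.append((c.min()-.5,r));R.append((c.max()+.5,r))
for x in (L,R):
    x=at_z(m,x,.019);k=np.polyfit(x[:,0],x[:,1],1);print(np.degrees(np.arctan(k[0])),np.polyval(k,.535))
h=(P[...,2]>.045)&(P[...,2]<.06)&(P[...,0]<.6)&(P[...,0]>.45)&(P[...,1]>.19)&(P[...,1]<.27)
q=P[h];print('handle',h.sum(),q.min(0),q.max(0),q.mean(0),cv2.minAreaRect(q[:,:2].astype(np.float32)))
print(at_z(m,[(257.1,247.5)],.046), at_z(m,[(257.1,159.4)],.014))
```

```text
lid ((0.5389574766159058, 0.22789567708969116), (0.19975395500659943, 0.06327785551548004), 0.4347953498363495) [0.01731406 0.01845684 0.01960882]
0.41274923448363643 0.19621166204982313
0.40644287769001 0.25937744254988715
handle 529 [0.51225139 0.22093126 0.04508509] [0.56540711 0.23491651 0.05449041] [0.53642976 0.22771206 0.0517532 ] ((0.5388350486755371, 0.22796601057052612), (0.053137440234422684, 0.013906260952353477), 0.2001734972000122)
[[0.53546738 0.22923365 0.046     ]] [[0.43839282 0.22824011 0.014     ]]
```

Emit:
{"name": "jog_arm", "arguments": {"targets": [[0.05,[0.043,0,-0.02],0],[0.05,[0.043,0,-0.03],0.007],[0.05,[0,0,-0.04],0],[0.05,[0,0,-0.034],0],[0.05,[0,0,-0.02],0],[0.05,[0,0,-0.01],0],[0.05,[0,0,0],0]]}}

```text
clock: 8.15
position: [0.5379, 0.2277, 0.0429]
ee_rot: [-0.707, 0.707, 0.005, -0.007]
contact_force: [0.7, 0.5, -0.1]
width: 0.0504
```

Run:
```python
from h import *
s=manip.get_state();print(s['position'],s['contact_force'],s['width'])
p,d,m=save('wrist','w6')
cv2.imwrite('pics/w6b.png',cv2.resize(cv2.imread('pics/w6.png')[100:],None,fx=1.5,fy=1.5))
```

```text
[0.53785689 0.22771488 0.04290594] [ 0.74511936  0.54531284 -0.08122833] 0.05035743767563386
```

View pics/w6b.png

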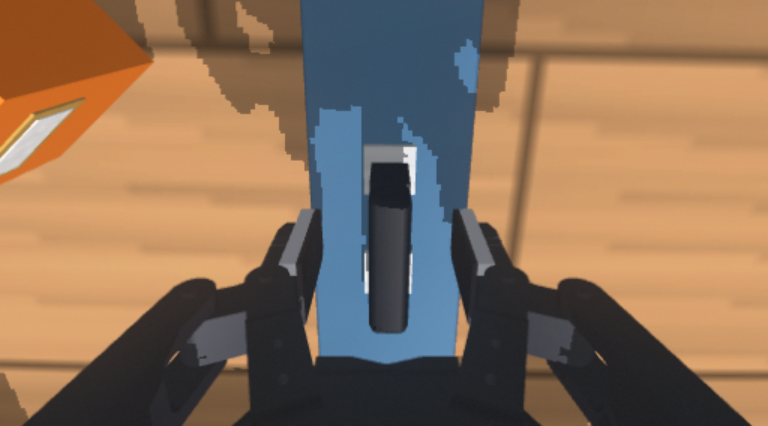

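Emit:
{"name": "jog_arm", "arguments": {"targets": [[0.005,[0,0,0],0],[0.005,[0,0,0],0],[0.005,[0,0,0],0],[0.005,[0,0,0],0]], "force": 60}}

```text
clock: 8.7
position: [0.5394, 0.2283, 0.0453]
ee_rot: [0.707, -0.707, -0.007, 0.006]
contact_force: [0.2, 0.0, 5.0]
width: 0.013
```

Emit:
{"name": "jog_arm", "arguments": {"targets": [[0.005,[0,0,0.01],0],[0.005,[0,0,0.03],0],[0.005,[0,0,0.04],0],[0.005,[0,0,0.04],0],[0.005,[0,0,0.03],0],[0.005,[0,0,0.016],0],[0.005,[0,0,0],0]]}}

```text
clock: 9.57
position: [0.5391, 0.2281, 0.211]
ee_rot: [0.707, -0.707, -0.007, 0.006]
contact_force: [-0.3, 0.6, -1.8]
width: 0.013
```

Run:
```python
from h import *
s=manip.get_state();print(s['position'],s['contact_force'],s['moment'],s['width'])
save('side','s7')
cv2.imwrite('pics/s7b.png',cv2.resize(cv2.imread('pics/s7.png')[90:290,130:350],None,fx=3,fy=3))
# box pose, from initial side & top images
for c in ['top','side']:
    z=np.load(f'pics/{c}0.npz'); m=dict(mtx=z['K'],distortion=z['D'],world_from_camera=z['W'])
    P=cloud(m,z['d'])
    a=z['p'];x0,y0,w,h=(295,150,80,80) if c=='top' else (255,180,90,80)
    cv2.imwrite(f'pics/{c}z.png',cv2.resize(a[y0:y0+h,x0:x0+w,::-1],None,fx=8,fy=7.5,interpolation=cv2.INTER_NEAREST))
```

```text
[0.53909467 0.22805133 0.21097718] [-0.32583877  0.63085323 -1.80995981] [-0.01601161  0.0049352  -0.03037799] 0.013010573774952136
```

View pics/s7b.png

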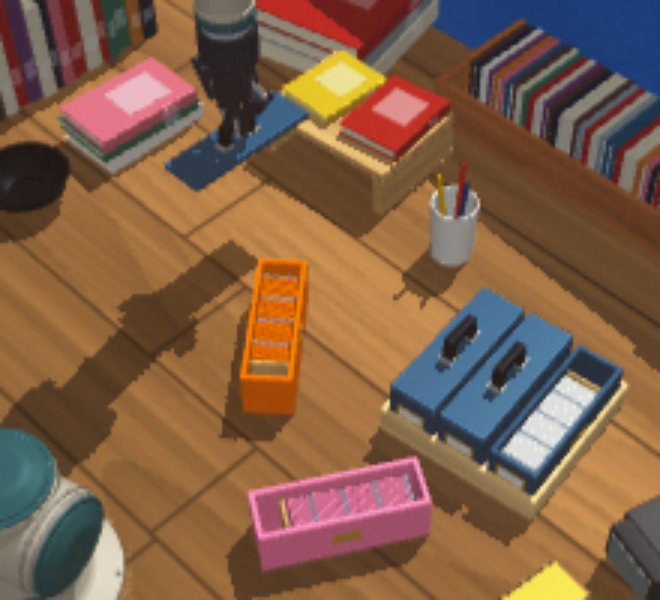

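View pics/topz.png

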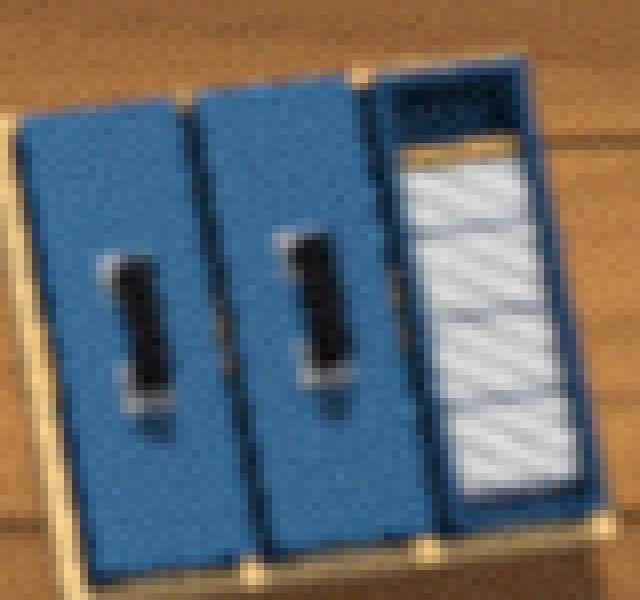

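Lid held level (weight 1.8 N). I carry it to beside the open box to view the mouth by the wrist camera.

Emit:
{"name": "jog_arm", "arguments": {"targets": [[0.005,[-0.02,-0.04,0.02],0],[0.005,[-0.02,-0.045,0.02],0],[0.005,[0,-0.05,0],0.02],[0.005,[0,-0.05,0],0.03],[0.005,[0,-0.05,0],0.03],[0.005,[0,-0.05,0],0.03],[0.005,[0,-0.05,0],0.007],[0.005,[0.015,-0.04,0],0],[0.005,[0.015,-0.02,0],0],[0.005,[0,0,0],0]]}}

```text
clock: 10.88
position: [0.5288, -0.1683, 0.248]
ee_rot: [0.706, -0.705, -0.046, 0.048]
contact_force: [0.4, 0.6, -1.7]
width: 0.0124
```

Emit:
{"name": "jog_arm", "arguments": {"targets": [[0.005,[0,0,0],0]]}}

```text
clock: 11.0
position: [0.5277, -0.1661, 0.2488]
ee_rot: [0.706, -0.705, -0.047, 0.049]
contact_force: [-0.0, 0.9, -1.9]
width: 0.013
```

Run:
```python
from h import *
s=manip.get_state();print(s['position'],s['contact_force'],s['width'],s['ee_rot'],s['qd'].round(3))
p,d,m=save('wrist','w8');np.save('pics/w8P.npy',cloud(m,d))
print(spot_point('mouth','wrist'))
cv2.imwrite('pics/w8b.png',cv2.resize(cv2.imread('pics/w8.png'),None,fx=1.5,fy=1.5))
```

```text
[ 0.52768934 -0.16605842  0.24880657] [-0.03353597  0.91818524 -1.86764806] 0.012957038491093231 [ 0.70634079 -0.70463506 -0.04662301  0.04897369] [ 0.013 -0.018 -0.001 -0.    -0.     0.001]
[{'position': [128.7, 192.3], 'score': 0.95}, {'position': [464.1, 109.8], 'score': 0.66}]
```

View pics/w8b.png

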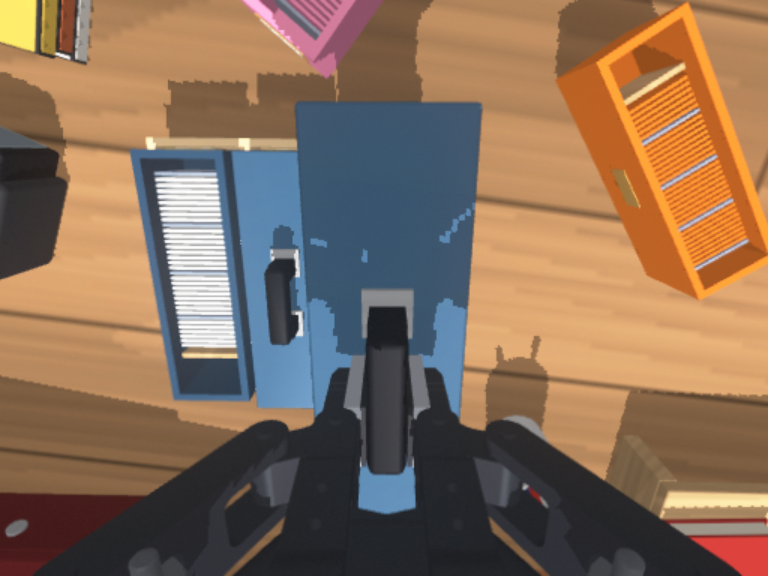

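The picture shows the open box entire at left (outer corners about (133,150)–(252,399) at 1.5x; mouth centre (129,192) in the original) and the lid level in the hand. I now measure both in one frame.

```bash
cat > meas.py <<'E'
from h import *
def run(n):
    z=np.load(f'pics/{n}.npz'); m=dict(mtx=z['K'],distortion=z['D'],world_from_camera=z['W']);p=z['p'].astype(int);P=np.load(f'pics/{n}P.npy')
    rim=(abs(P[...,2]-.076)<.0045)&(P[...,1]<-.26)&(P[...,1]>-.37)&(P[...,0]>.42)&(P[...,0]<.68)
    print('rim n',rim.sum(),np.nanmedian(P[rim][:,2]),cv2.minAreaRect(P[rim][:,:2].astype(np.float32)))
    return m,p,P,rim
E
python3 - <<'E'
from meas import *
m,p,P,rim=run('w8')
cv2.imwrite('pics/rim.png',cv2.resize((rim*255).astype(np.uint8)[80:290,60:220],None,fx=3,fy=2.8))
print('mouth',at_z(m,[(128.7,192.3)],.076))
# corner approx at rim height
C=np.array([(133,150),(222,152),(252,399),(176,398)])/1.5
X=at_z(m,C,.076)[:,:2];print(X,X.mean(0))
# lid in hand
s=(P[...,2]>.2)&(P[...,2]<.235); s&=(p[...,2]>p[...,0]+12)
q=P[s];print('lid top z',np.percentile(q[:,2],[2,50,98]))
A=np.c_[q[:,:2]-q[:,:2].mean(0),np.ones(len(q))];print('plane',np.linalg.lstsq(A,q[:,2],rcond=None)[0])
print(cv2.minAreaRect(q[:,:2].astype(np.float32)))
E
```

```text
rim n 2765 0.07525347800090909 ((0.5617300271987915, -0.30912142992019653), (0.20110292732715607, 0.06488290429115295), 7.050619602203369)
mouth [[ 0.56250657 -0.31018573  0.076     ]]
[[ 0.46685597 -0.35004225]
 [ 0.4601463  -0.28920454]
 [ 0.65457399 -0.26255759]
 [ 0.66232969 -0.32594933]] [ 0.56097649 -0.30693843]
lid top z [0.22080433 0.22215379 0.22354371]
plane [-0.00526106  0.00572378  0.22216019]
((0.518208384513855, -0.16795392334461212), (0.17972418665885925, 0.06394743174314499), 7.543246269226074)
```

View pics/rim.png

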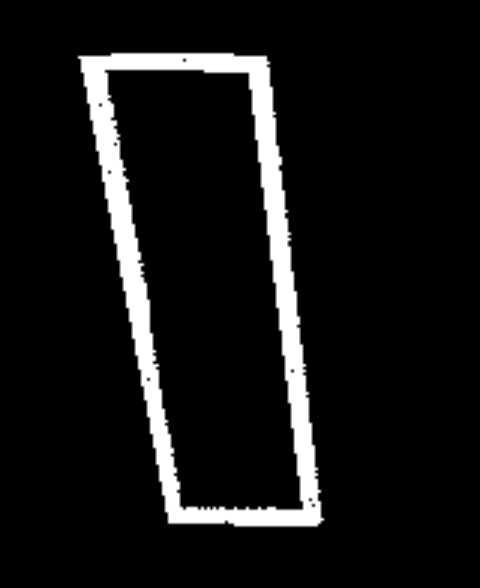

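Run:
```python
from meas import *
m,p,P,rim=run('w8')
s=(P[...,2]>.214)&(P[...,2]<.23)
n,l,st,ce=cv2.connectedComponentsWithStats(s.astype(np.uint8));i=1+np.argmax(st[1:,4]);print(st[i]);s=l==i
def edges(mask,r0,r1,z,nm):
    L=[];R=[]
    for r in range(r0,r1,3):
        c=np.where(mask[r])[0];L.append((c.min()-.5,r));R.append((c.max()+.5,r))
    for x in (L,R):
        x=at_z(m,x,z);k=np.polyfit(x[:,0],x[:,1],1);print(nm,np.degrees(np.arctan(k[0])),np.polyval(k,.5282),np.polyval(k,.5617),np.std(np.polyval(k,x[:,0])-x[:,1]))
edges(s,75,235,.2222,'lid');edges(rim,106,258,.076,'box')
for nm,mask,z,c0,c1 in(('lid',s,.2222,205,315),('box',rim,.076,95,145)):
    x=at_z(m,[(c,np.where(mask[:,c])[0].min()-.5) for c in range(c0,c1,3)],z);k=np.polyfit(x[:,1],x[:,0],1);print(nm,'near end',-np.degrees(np.arctan(k[0])),x.mean(0),np.polyval(k,-.1666),np.polyval(k,-.309))
```

```text
rim n 2765 0.07525347800090909 ((0.5617300271987915, -0.30912142992019653), (0.20110292732715607, 0.06488290429115295), 7.050619602203369)
[  196    67   126   213 19604]
lid 7.6308279052376875 -0.1982834482858056 -0.19379524711957463 0.00016242029409264955
lid 7.449147691243977 -0.13447483718208275 -0.13009472292093227 0.00016187182885801899
box 7.156357614257523 -0.34489989410228616 -0.3406937817260282 0.0003362409169696923
box 7.140171828443521 -0.27965826059394583 -0.2754617606540344 0.0004416914980407744
lid near end 7.089426205658008 [ 0.42880618 -0.17932029  0.2222    ] 0.4272241699114562 0.4449343408604557
box near end 7.204041823906639 [ 0.46145573 -0.31887933  0.076     ] 0.44220745916993376 0.4602069684087879
```

Emit:
{"name": "jog_arm", "arguments": {"targets": [[0.005,[0.013,-0.042,0],-0.006],[0.005,[0.01,-0.05,0],0],[0.005,[0.01,-0.05,0],0],[0.005,[0,0,-0.03],0],[0.005,[0,0,-0.04],0],[0.005,[0,0,-0.035],0],[0.005,[0,0,-0.01],0],[0.005,[0,0,0],0],[0.005,[0,0,0],0]]}}

```text
clock: 12.22
position: [0.5629, -0.3094, 0.1372]
ee_rot: [-0.705, 0.706, 0.047, -0.045]
contact_force: [0.6, -0.2, -0.9]
width: 0.0127
```

Run:
```python
from h import *
s=manip.get_state();print(s['position'],s['contact_force'],s['width'],s['ee_rot'])
p,d,m=save('side','s9');np.save('pics/s9P.npy',cloud(m,d))
a=cv2.imread('pics/s9.png')[160:280,240:370]
p,d,m=save('wrist','w9');np.save('pics/w9P.npy',cloud(m,d))
b=cv2.imread('pics/w9.png')
cv2.imwrite('pics/9.png',np.hstack([cv2.resize(a,(416,384),interpolation=2),cv2.resize(b,(384,384))[:,:]]))
```

```text
[ 0.56290736 -0.30937246  0.13724568] [ 0.6476621  -0.1536786  -0.94258846] 0.012658159316917751 [-0.70488474  0.70635701  0.04676738 -0.04483411]
```

View pics/9.png

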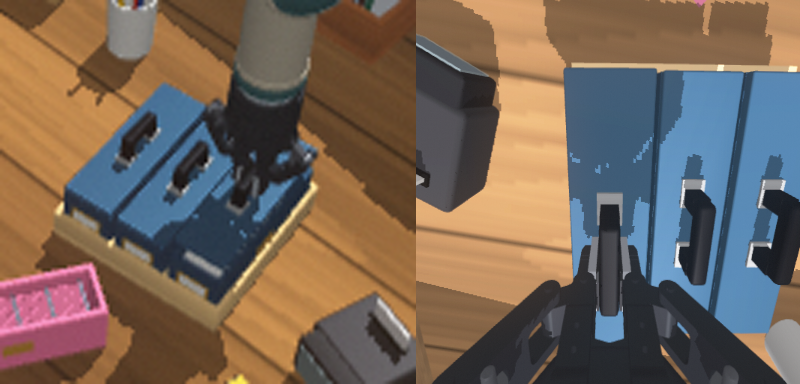

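Both views show the lid hovering just above the open box, aligned with it. I lower it slowly in steps, watching the force.

Emit:
{"name": "jog_arm", "arguments": {"targets": [[0.005,[0,0,-0.006],0],[0.005,[0,0,-0.005],0],[0.005,[0,0,-0.003],0],[0.005,[0,0,-0.002],0],[0.005,[0,0,0],0]]}}

```text
clock: 12.95
position: [0.5617, -0.3089, 0.1191]
ee_rot: [0.706, -0.705, -0.046, 0.046]
contact_force: [0.2, 0.0, -1.7]
width: 0.0128
```

Emit:
{"name": "jog_arm", "arguments": {"targets": [[0.005,[0,0,-0.002],0],[0.005,[0,0,-0.002],0],[0.005,[0,0,0],0]]}}

```text
clock: 13.32
position: [0.5617, -0.3089, 0.1151]
ee_rot: [0.706, -0.706, -0.046, 0.046]
contact_force: [0.7, -0.4, -2.4]
width: 0.0127
```

Emit:
{"name": "jog_arm", "arguments": {"targets": [[0.005,[0,0,-0.002],0],[0.005,[0,0,-0.002],0],[0.005,[0,0,0],0]]}}

```text
clock: 13.7
position: [0.5619, -0.3089, 0.1123]
ee_rot: [-0.706, 0.706, 0.046, -0.045]
contact_force: [-2.3, 2.3, 3.0]
width: 0.0129
```

Run:
```python
from h import *
s=manip.get_state();print(s['position'],s['contact_force'],s['width'])
p,d,m=save('wrist','w10');P=cloud(m,d);p=p.astype(int)
blue=(p[...,2]>p[...,0]+12)&(P[...,2]>.07)&(P[...,2]<.1)
q=P[blue]
b=np.array([.5612,-.3086]);u=np.array([.9924,.1228]);v=np.array([-u[1],u[0]])
a=(q[:,:2]-b)@u;c=(q[:,:2]-b)@v
for k in (0,72,144):
  t=(abs(c-k)<.1) 
for nm,c0 in(('ours',0),('mid',.072),('far',.144)):
  t=abs(c-c0)<.028; print(nm,t.sum(),np.median(q[t,2]),a[t].min(),[ (np.round(np.median(q[t&(abs(a-x)<.01),2]),4)) for x in(-.09,-.06,-.03)],'edges',c[abs(c-c0)<.035].min(),c[abs(c-c0)<.035].max())
```

```text
[ 0.56187758 -0.3089073   0.11233531] [-2.25176763  2.34423898  3.01474064] 0.012867119045391374
ours 17090 0.08541762359448118 -0.09875927091899929 [np.float64(0.0854), np.float64(0.0854), np.float64(0.0854)] edges -0.03314602754393835 0.031147817602357967
mid 17407 0.08541019744725112 -0.09972270498108785 [np.float64(0.0854), np.float64(0.0854), np.float64(0.0855)] edges 0.040073096385329174 0.1048195146334483
far 13525 0.08538854647750205 -0.09974711351013722 [np.float64(0.0854), np.float64(0.0854), np.float64(0.0854)] edges 0.11021564965967612 0.17624219045009779
```

The lid's top is level with its neighbours at 85.4 mm, and the force shows contact. I release and retreat.

Emit:
{"name": "jog_arm", "arguments": {"targets": [[0.04,[0,0,0],0],[0.04,[0,0,0],0],[0.04,[0,0,0],0],[0.04,[0,0,0.02],0],[0.04,[0,0,0.04],0],[0.04,[0,0,0.05],0],[0.04,[-0.02,0.03,0.05],0],[0.04,[-0.02,0.04,0.0],0],[0.04,[-0.02,0.04,0.0],0],[0.04,[0,0,0],0]]}}

```text
clock: 15.0
position: [0.5002, -0.1963, 0.2719]
ee_rot: [0.706, -0.705, -0.046, 0.047]
contact_force: [0.2, -1.1, 0.5]
width: 0.04
```

Run:
```python
from h import *
s=manip.get_state();print(s['clock'],s['position'],s['contact_force'],s['width'])
save('side','s11');p,d,m=save('wrist','w11');P=cloud(m,d)
t=(abs(P[...,2]-.086)<.004)&(P[...,1]<-.1)&(P[...,1]>-.37)
n,l,st,_=cv2.connectedComponentsWithStats(t.astype(np.uint8))
for i in range(1,n):
    if st[i,4]>1000: q=P[l==i];print(st[i],np.percentile(q[:,2],[5,50,95]).round(4),cv2.minAreaRect(q[:,:2].astype(np.float32)))
a=cv2.imread('pics/s11.png')[90:340,90:410];b=cv2.imread('pics/w11.png')
cv2.imwrite('pics/11.png',np.hstack([cv2.resize(a,(400,312)),cv2.resize(b,(400,312))]))
```

```text
15.0 [ 0.5001822  -0.19630042  0.27187107] [ 0.16331694 -1.06335435  0.54224022] 0.03998069496310375
[ 124  128   69  153 7008] [0.0842 0.0855 0.0869] ((0.5620110034942627, -0.3092847168445587), (0.20003756880760193, 0.06494443863630295), 7.270848274230957)
[ 190  128   58  153 6350] [0.0843 0.0855 0.0868] ((0.5522759556770325, -0.23723655939102173), (0.1992792785167694, 0.06392402201890945), 6.817800045013428)
[ 254  128   58  153 6846] [0.0843 0.0854 0.0868] ((0.5432795882225037, -0.16538546979427338), (0.200102299451828, 0.06393188238143921), 7.265305995941162)
```

View pics/11.png

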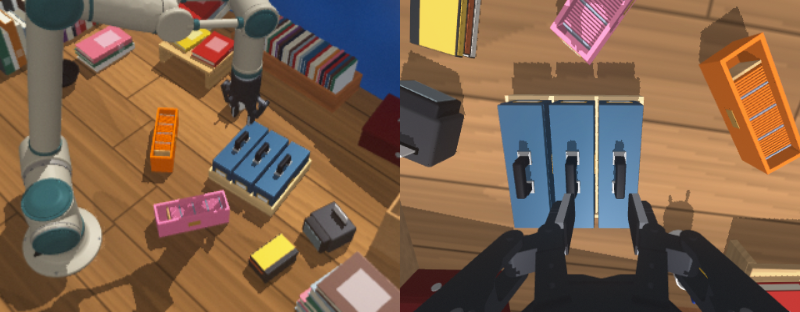

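Both pictures show all three boxes closed, level and parallel, with the gripper clear and the other things in place.

```bash
python3 -c "
from rig import sign_off
print(sign_off())"
```

```text
the job is handed in; nothing more can be done
None
```

The lid is on the open slide box, and the job is handed in at about 15 s of the 48 s allowed. I drew the lid out from under the riser by its free end and set it flat on the table about 50 mm clear. I then took it by the handle and lowered it onto the box.

**Fit:** the lid's top is level at 85.5 mm, matching both closed boxes. Its centre and yaw are within about 1 mm and 0.3° of the box measured beforehand.

**Handling:** wrist force readings stayed at 5 N or less. The lid was never dropped, and the gripper ended empty and clear.

**Other things:** the final pictures showed everything else where it was, judged by eye and not measured. No check failed or disagreed beyond 1–2 mm of sensor noise.

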